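# Size a bearing in the stepped gauge

## Task

Find the size of the bearing that stands on the black mat: try it gently in the stepped gauge, beginning at the smallest pocket (the lowest stair) and going up one stair at a time, until a pocket takes it. Leave it standing fully home in that first pocket that takes it and let go; never force it or put it into a larger pocket than it needs. Leave the two bearings in the orange tray and the other things on the bench alone.

Things in the scene. Friction and masses are not known exactly. Their poses are not given: they have to be found in the camera images.
- gauge: Fixed rigid aluminium staircase of three stairs, 64 mm (its x) by 168 mm (its y), rising along its +y; each stair 56 mm long, tops 16, 22 and 28 mm above the table, with a round blind pocket in its middle and a blue strip on the -x side. About 5 N of pressing is enough; over 35 N between bearing and gauge is forcing. Origin: centre of the underside; z up.
- step1 (a point): Centre of the round pocket in the lowest stair of the gauge, at the level of that stair's top face, 16 mm above the table. Pocket diameter 31 mm, 10 mm deep with flat bottom; it takes the 30 mm bearing with 1 mm to spare, no larger one. z up.
- step2 (a point): Centre of the round pocket in the middle stair of the gauge, at the level of that stair's top face, 22 mm above the table. Pocket diameter 35 mm, 10 mm deep with flat bottom; it takes the 34 mm bearing with 1 mm to spare, no larger one. z up.
- step3 (a point): Centre of the round pocket in the highest stair of the gauge, at the level of that stair's top face, 28 mm above the table. Pocket diameter 39 mm, 10 mm deep with flat bottom; it takes the 38 mm bearing with 1 mm to spare, no larger one. z up.
- mat: Fixed black rubber mat, 90 by 90 mm, 4 mm thick, with the bearing to be sized standing near its middle. Origin: centre of its underside.
- tray: Fixed orange plastic tray, 160 mm (its x) by 80 mm (its y), walls 18 mm high and 4 mm thick, floor 4 mm, holding the two bearings that are not to be touched. Origin: centre of its underside.
- bearing_p: One of three look-alike loose bearings, standing on the mat or in the tray: steel disc 14 mm thick, black top face, outer diameter 30, 34 or 38 mm (one of each; which is which is not told), lower edge chamfered 1.5 mm. Grip it by its central upright stub, 16 mm in diameter, from 14 to 64 mm above the underside, the same on all. 0.1 to 0.25 kg. Origin: centre of the underside; z up the stub.
- bearing_q: One of three look-alike loose bearings, standing on the mat or in the tray: steel disc 14 mm thick, black top face, outer diameter 30, 34 or 38 mm (one of each; which is which is not told), lower edge chamfered 1.5 mm. Grip it by its central upright stub, 16 mm in diameter, from 14 to 64 mm above the underside, the same on all. 0.1 to 0.25 kg. Origin: centre of the underside; z up the stub.
- bearing_r: One of three look-alike loose bearings, standing on the mat or in the tray: steel disc 14 mm thick, black top face, outer diameter 30, 34 or 38 mm (one of each; which is which is not told), lower edge chamfered 1.5 mm. Grip it by its central upright stub, 16 mm in diameter, from 14 to 64 mm above the underside, the same on all. 0.1 to 0.25 kg. Origin: centre of the underside; z up the stub.
- screwdriver: Bystander: screwdriver, 200 mm long, red handle, lying on the bench along its own x. Leave alone.
- grease: Bystander: white jar with green cap, 60 mm in diameter, 70 mm high. Origin: centre of its underside. Leave alone.
- hub: Bystander: dark steel wheel hub standing on end, 60 mm in diameter, 60 mm high. Origin: centre of its underside. Leave alone.

How it is judged:
By the outcome, as a careful person would: the job done as asked, in the order asked, and still so for the second after the job is handed in, with the robot touching nothing.
It also fails if it takes over 72 s, if anything falls off the work surface, if the arm or the gripper's body presses on something with over 40 N, if the wrist force passes 120 N, or if a joint passes its speed limit or range.

## Robot

A 6-joint arm with a two-finger parallel gripper is mounted at the origin on the work surface. World frame = base frame: x ahead of the robot, y to its left, z up, the work surface at z = 0. Lengths are in mm, angles in rad, forces in N, time in s.
With the tool pointing down it reaches from about 350 to 875 mm from the base axis. Payload 4.2 kg.
Tool frame: the origin (TCP) lies midway between the tips of the shut fingers; the grasp point (between the pads) lies 19 mm behind it; z points along the fingers, y is the line along which they close (so a half turn about z gives the same grasp; the last joint's range is limited). The gripper opens to 85 mm and grips with 20 to 120 N. Pads are 22 mm wide; open, the fingers measure 114 mm over their backs; the gripper's body (76 mm by 85 mm) begins 54 mm behind the grasp point. The pads swing forward as they close: fully open they stand 13 mm farther back than shut.
Start: joints at [-0.998, 0.385, 0.008, 0, -1.194, -0.259], TCP at [192.937, -594.453, 231.312] pointing down, gripper open.
Joint ranges: [-3.14, 3.14], [-1.21, 2.06], [-1.07, 1.41], [-3.16, 2.05], [-2.99, -0.16], [-3.1, 3.1]. Speed limits (rad/s): [2.79, 2.79, 3.14, 3.14, 3.14, 3.14].

## Interface

Orientations are given as a unit quaternion [x, y, z, w].
In Python, from bench import read_state, get_image, job_done gives the robot as it stands.
- The arm moves only by the shell command python3 -m jog 'ROWS'. ROWS is JSON, a list of rows, each a list of 3 entries, a list of its own where there are three numbers: the shift along the world's x, y, z scaled (see below), then the turn, a rotation vector about the world's x, y, z scaled (see below), then the gripper's target within -1 to 1 (shut at 1, half-way at 0, fully open at -1). In form: [[[x, y, z], [wx, wy, wz], claw], ...]. A call has 1 to 20 rows; each row is the pose to reach, as a shift and turn from the pose commanded when the call began; what a row does not reach only later rows make up. The controller multiplies each number of a shift by 10 cm and each number of a turn by 120 degrees. A row lasts 1/10 s, in which the tool goes at most 50 mm and 8.59 degrees, less where a joint would pass 70% of its speed; a pose out of reach is approached as far as the arm can. A call with a number of a shift or a turn outside -1 to 1 is refused whole. A call with a gripper value outside its range is refused whole. The fingers move at their own pace and stop on an object; the grip force is fixed at half the most. Time passes only in rows, so rows that repeat a pose let the fingers close. It gives the time, the measured TCP pose, the force, the opening and the grip force at its end, in the units of the state.
- read_state(): the state, without advancing time (a new reading comes with each control period).
- get_image(name): name is "scene" or "top" or "wrist"; returns a dict with "frame" (384x512x3 uint8, red, green, blue), "range_z" (384x512 float32, mm along the optical axis (not along the pixel's ray), 0 where there is no reading), "fx", "fy", "cx", "cy" (pixels), "R" (3x3) and "t" (3): a world point X has camera coordinates R X + t. Camera axes: x right, y down, z forward; pixel columns grow to the right and rows downward; lengths in mm; the calibration is good to about 2 mm. The wrist camera is an equidistant fisheye: a pixel r from the principal point sees the ray r / f radians off the axis. A picture is of the moment at which its call begins.
- job_done(): hands the job in; it is judged then, once.
The state is a dict: "clock": time; "joints": joint angles; "joint_vel": joint speeds; "joint_efforts": joint torques, N m; "position": TCP position; "ee_rot": TCP orientation; "contact_force": force on the tool from outside, world axes, zero at the start; "wrist_torque": the same for the moment, N m; "gripper_width": finger opening in mm; "grasp_force": force on a finger pad.
Only numpy, scipy, OpenCV 4.12 (cv2) and the standard library are available. Lean on these libraries where they do the work, as an engineer would, in place of code of your own. Each camera call takes 0.05 s, during which the arm holds its last target. There are 200 camera calls.

## Working session

There is one attempt and no reset: what is moved stays moved. The work goes in short steps, Python scripts to look and compute and a shell command to move; the robot and the scene stay as the last step left them, time stands still between calls to the robot, and variables do not carry over. Pictures are saved under pics/ and viewed, at most 10 in all, crops included, and the job is handed in when it is done.

```bash
ls; mkdir -p pics; python3 - <<'E'
from bench import *
import cv2,numpy as np
s=read_state();print(s)
ims=[]
for n in("scene","top"):
    d=get_image(n);np.savez(f"pics/{n}0.npz",**d)
    ims.append(d["frame"][:,:,::-1]);print(n,d["fx"],d["cx"],d["cy"],d["R"].round(3).tolist(),d["t"])
    cv2.imwrite(f"pics/{n}0.png",ims[-1])
E
```

```text
pics
{'clock': 0.0, 'joints': array([-9.98409708e-01,  3.85553756e-01,  6.61171139e-03, -5.01608417e-04,
       -1.19402789e+00, -2.58594769e-01]), 'joint_vel': array([ 4.93695913e-04, -1.52673161e-03,  1.37205501e-03, -5.80059772e-05,
       -1.48120323e-04,  1.05478758e-03]), 'joint_efforts': array([-6.61009312e-05, -3.92284834e+01,  1.88397521e+01,  4.18626890e+00,
       -4.74471730e-03,  1.72896875e-05]), 'position': array([ 192.74399374, -593.90720869,  230.21738441]), 'ee_rot': array([-1.56161527e-01,  9.87730906e-01,  1.08843127e-03, -2.25398514e-04]), 'contact_force': array([ 0.08045092, -0.6481146 , -0.26413528]), 'wrist_torque': array([-0.01492577, -0.03745474,  0.02255552]), 'grasp_force': 0.0, 'gripper_width': 85.10824673076172}
scene 495.8493314426536 253.32351789874622 200.5257495539576 [[-0.42, 0.907, 0.023], [0.535, 0.268, -0.802], [-0.734, -0.324, -0.597]] [ 215.16303812 -256.04492011 1689.44623304]
top 365.3921299108915 258.3113164055559 191.92286384607868 [[-0.0, -1.0, -0.012], [-0.986, 0.002, -0.169], [0.169, 0.012, -0.986]] [ 20.61626763 564.38856092 840.24214227]
```

View pics/top0.png

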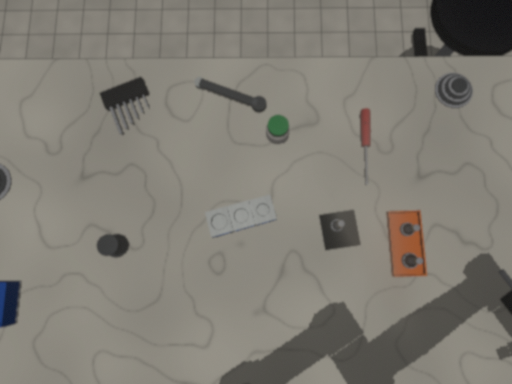

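View pics/scene0.png

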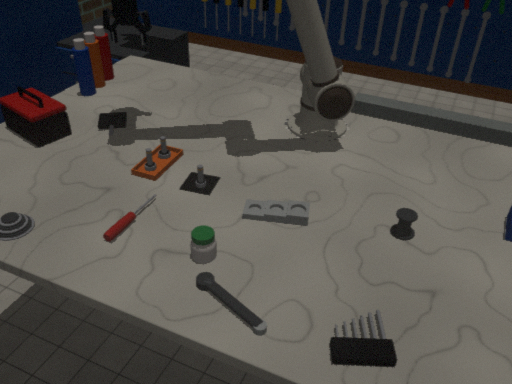

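The top view shows the gauge at (241,216) with its largest pocket apparently at left, the mat with the stub near (338,225), and the tray at (406,243). The scene view agrees. Next I'll get coarse positions and the wrist camera's calibration.

```bash
cat > h.py <<'E'
import numpy as np,cv2
from bench import *
def ray(d,u,v,fish=False):
    x=(np.asarray(u,float)-d["cx"])/d["fx"];y=(np.asarray(v,float)-d["cy"])/d["fy"]
    if fish:
        th=np.hypot(x,y)+1e-12;k=np.sin(th)/th;c=np.stack([x*k,y*k,np.cos(th)],-1)
    else: c=np.stack([x,y,np.ones_like(x)],-1)
    return c@d["R"],-d["R"].T@d["t"]   # R^T c
def plane(d,u,v,z,fish=False):
    r,o=ray(d,u,v,fish);return o+r*((z-o[2])/r[...,2])[...,None]
def proj(d,X,fish=False):
    c=d["R"]@np.asarray(X,float)+d["t"]
    if fish:
        a=np.hypot(c[0],c[1]);k=np.arctan2(a,c[2])/a;p=c[:2]*k
    else: p=c[:2]/c[2]
    return p*[d["fx"],d["fy"]]+[d["cx"],d["cy"]]
E
python3 - <<'E'
from h import *
d=dict(np.load("pics/top0.npz"))
for n,u,v,z in[("gaugeL",219,221,28),("gaugeM",241,216,22),("gaugeR",263,210,16),("mat",340,230,4),("stub",337,225,60),("tray",406,243,10)]:
    print(n,plane(d,u,v,z).round(), d["range_z"][v,u])
w=get_image("wrist");print({k:w[k] for k in("fx","fy","cx","cy","R","t")})
print("cam",-w["R"].T@w["t"],w["range_z"].min(),w["range_z"].max())
cv2.imwrite("pics/w0.png",w["frame"][:,:,::-1])
E
```

```text
gaugeL [496. 117.  28.] 905.48114
gaugeM [508.  63.  22.] 915.5225
gaugeR [524.   9.  16.] 926.44476
mat [ 475. -184.    4.] 916.22174
stub [ 483. -166.   60.] 872.71533
tray [ 442. -344.   10.] 907.1284
{'fx': 297.3186396354542, 'fy': 297.3186396354542, 'cx': 255.30755642511704, 'cy': 191.3234995316027, 'R': array([[-0.30803391,  0.95137215,  0.00247798],
       [ 0.9193151 ,  0.29698204,  0.25818874],
       [ 0.24489766,  0.08180893, -0.96609132]]), 't': array([622.89013425, -34.31605501, 378.08937433])}
cam [ 130.82535122 -613.34016107  372.5853731 ] 0.0 1469.4858
```

View pics/w0.png

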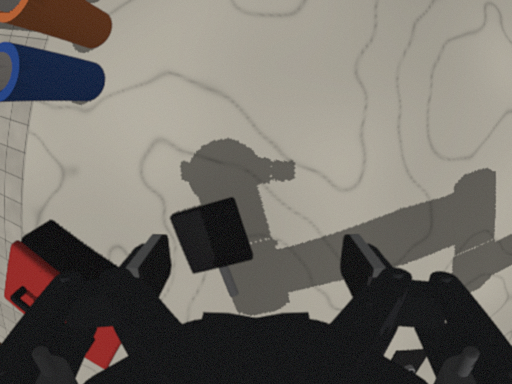

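The wrist camera's view shows the fingers at the bottom and the table ahead, with nothing in the way. I'll move over the mat to look closely.

```bash
python3 -m jog '[[[0.32,0.5,0],[0,0,0],-1],[[0.64,1,0],[0,0,0],-1],[[0.64,1,0],[0,0,0],-1]]' >/dev/null
python3 -m jog '[[[0.32,0.5,0],[0,0,0],-1],[[0.64,1,0],[0,0,0],-1],[[0.64,1,0],[0,0,0],-1]]' >/dev/null
python3 -m jog '[[[0.32,0.5,0],[0,0,0],-1],[[0.64,1,0],[0,0,0],-1],[[0.64,1,0],[0,0,0],-1]]' >/dev/null
python3 -m jog '[[[0.32,0.5,0],[0,0,0],-1],[[0.64,1,0],[0,0,0],-1],[[0.64,1,0],[0,0,0],-1]]' >/dev/null
python3 -m jog '[[[0.02,0.2,0],[0,0,0],-1],[[0.02,0.2,0],[0,0,0],-1],[[0.02,0.2,0],[0,0,0],-1],[[0.02,0.2,0],[0,0,0],-1],[[0.02,0.2,0],[0,0,0],-1],[[0.02,0.2,0],[0,0,0],-1]]'
python3 - <<'E'
from h import *
w=get_image("wrist");np.savez("pics/w1.npz",**w);print(read_state()["position"],read_state()["ee_rot"])
cv2.imwrite("pics/w1.png",w["frame"][:,:,::-1])
print(w["range_z"][::48,::64].round())
E
```

```text
clock: 1.95
position: [450.7, -175.1, 231.3]
ee_rot: [-0.156, 0.988, 0.0, -0.0]
contact_force: [0.3, -0.3, -0.2]
gripper_width: 85.5
grasp_force: 0.0
[ 450.72552508 -175.00258226  231.29484297] [-1.55708913e-01  9.87802983e-01  2.88185827e-06 -2.23262963e-05]
[[ 284.  312.  318.  321.  322.  321.  319.  311.]
 [ 322.  331.  337.  338.  340.  338.  335.  330.]
 [ 346.  349.  311.  355.  355.  356.  355.  351.]
 [ 366.  368.  352.  371.  372.  370.  369.  370.]
 [ 388.  389.  388.  387.  368.  387.  387.  388.]
 [ 410.  408.  405.  404.  404.  405.  390.  379.]
 [ 442.   83.   88.  426.  424.  426.   88.   83.]
 [1331.   72.   76.   59.   71.   60.   75.   71.]]
```

View pics/w1.png

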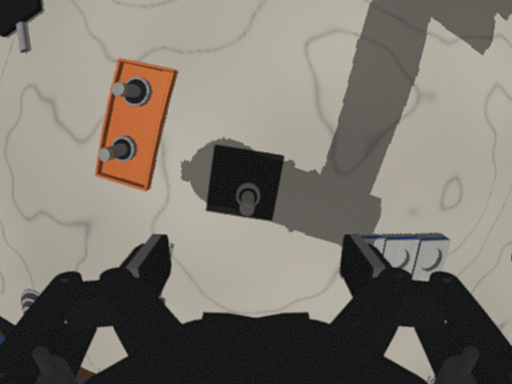

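The wrist picture shows the mat at about (245,183) with the stub's top near (247,205), the tray with two bearings at the upper left, and the gauge at the right edge near (410,255). Now I'll measure the stub and disc.

```bash
cat >> h.py <<'E'
def cloud(d,fish=True):
    v,u=np.mgrid[0:384,0:512];r,o=ray(d,u,v,fish)
    rc=r@d["R"].T  # cam coords
    s=d["range_z"]/rc[...,2];P=o+r*s[...,None];P[d["range_z"]<=0]=np.nan
    return P
E
python3 - <<'E'
from h import *
w=dict(np.load("pics/w1.npz"));P=cloud(w)
near=(np.hypot(P[...,0]-483,P[...,1]+170)<60)
for a,b in[(-5,3),(3,8),(8,14),(14,22),(22,40),(40,60),(60,66),(66,72),(72,80)]:
    m=near&(P[...,2]>a)&(P[...,2]<b);print(a,b,m.sum(),P[m].mean(0).round(1) if m.any() else"",P[m].min(0).round() if m.any() else "",P[m].max(0).round() if m.any() else "")
m=near&(P[...,2]>62);uv=np.argwhere(m)[:,::-1].astype(np.float32)
c,r=cv2.minEnclosingCircle(uv);print("stubtop px",c,r,plane(w,*c,68,True))
# mat (dark) outline
d=dict(np.load("pics/top0.npz"));Q=cloud(d,False)
nt=(np.hypot(Q[...,0]-483,Q[...,1]+170)<60)&(Q[...,2]>50);print("top cam stub",Q[nt].mean(0),nt.sum())
E
```

```text
-5 3 2779 [ 484.3 -159.9    0.6] [ 423. -230.   -3.] [ 543. -110.    3.]
3 8 3040 [ 474.8 -180.5    3.9] [ 428. -228.    3.] [ 527. -130.    7.]
8 14 26 [ 476.8 -174.5   11.2] [ 473. -186.    8.] [ 488. -160.   14.]
14 22 247 [ 484.1 -172.5   17.8] [ 473. -186.   14.] [ 500. -157.   22.]
22 40 47 [ 482.2 -173.5   31.2] [ 480. -180.   22.] [ 488. -166.   39.]
40 60 59 [ 482.2 -173.3   49.7] [ 480. -180.   40.] [ 488. -166.   60.]
60 66 35 [ 483.5 -172.4   63.1] [ 480. -180.   60.] [ 496. -164.   66.]
66 72 150 [ 488.  -171.9   67.6] [ 480. -179.   66.] [ 495. -164.   70.]
72 80 0   
stubtop px (232.0, 382.0) 185.0028076171875 [ 768.9110994  -109.29169758   68.        ]
top cam stub [ 487.02636878 -172.72838968   66.37089548] 46
```

```bash
python3 -m jog '[[[0.373,0.03,-0.3],[0,0,0],-1],[[0.373,0.03,-0.6],[0,0,0],-1],[[0.373,0.03,-0.99],[0,0,0],-1],[[0.373,0.03,-0.99],[0,0,0],-1]]' | head -2
python3 -m jog '[[[0,0,-0.25],[0,0,0],-1],[[0,0,-0.5],[0,0,0],-1],[[0,0,-0.75],[0,0,0],-1],[[0,0,-0.99],[0,0,0],-1],[[0,0,-0.99],[0,0,0],-1],[[0,0,-0.99],[0,0,0],-1]]'
python3 -m jog '[[[0,0,0],[0,0,0],1],[[0,0,0],[0,0,0],1],[[0,0,0],[0,0,0],1],[[0,0,0],[0,0,0],1],[[0,0,0],[0,0,0],1],[[0,0,0],[0,0,0],1],[[0,0,0],[0,0,0],1],[[0,0,0],[0,0,0],1],[[0,0,0],[0,0,0],1],[[0,0,0],[0,0,0],1],[[0,0,0],[0,0,0],1],[[0,0,0],[0,0,0],1]]'
```

```text
clock: 2.4
position: [484.4, -171.2, 127.5]
clock: 3.0
position: [489.4, -171.8, 34.8]
ee_rot: [-0.157, 0.988, -0.0, 0.001]
contact_force: [0.4, 0.1, 1.5]
gripper_width: 85.4
grasp_force: 0.0
clock: 4.2
position: [488.5, -171.5, 33.7]
ee_rot: [-0.156, 0.988, -0.0, 0.0]
contact_force: [-0.3, 0.1, 5.2]
gripper_width: 14.3
grasp_force: 58.4
```

```bash
python3 -m jog '[[[0,0,0.2],[0,0,0],1],[[0,0,0.4],[0,0,0],1],[[0,0,0.7],[0,0,0],1],[[0,0,1],[0,0,0],1],[[0,0,1],[0,0,0],1],[[0,0,1],[0,0,0],1]]'
python3 -m jog '[[[0.1,0.3,0.1],[0,0,0],1],[[0.2,0.6,0.17],[0,0,0],1],[[0.3,0.99,0.17],[0,0,0],1],[[0.3,0.99,0.17],[0,0,0],1]]'|head -2
python3 -m jog '[[[0.1,0.4,0],[0,0,0],1],[[0.2,0.8,0],[0,0,0],1],[[0.27,0.99,0],[0,0,0],1],[[0.27,0.99,0],[0,0,0],1]]'|head -2
python3 -m jog '[[[0,0.3,0],[0,0,0],1],[[0,0.49,0],[0,0,0],1],[[0,0.49,0],[0,0,0],1],[[0,0.49,0],[0,0,0],1],[[0,0.49,0],[0,0,0],1],[[0,0.49,0],[0,0,0],1]]'
python3 - <<'E'
from h import *
w=get_image("wrist");np.savez("pics/w2.npz",**w);print(read_state()["position"],read_state()["contact_force"],read_state()["wrist_torque"])
cv2.imwrite("pics/w2.png",cv2.resize(w["frame"][:,:,::-1],(768,576)))
E
```

```text
clock: 4.8
position: [487.7, -171.2, 132.9]
ee_rot: [-0.156, 0.988, 0.0, -0.0]
contact_force: [-0.3, 0.1, -0.9]
gripper_width: 14.4
grasp_force: 58.7
clock: 5.2
position: [518.5, -69.3, 148.5]
clock: 5.6
position: [545.0, 28.3, 148.1]
clock: 6.2
position: [544.9, 74.4, 149.9]
ee_rot: [-0.156, 0.988, -0.0, -0.0]
contact_force: [-0.1, -0.1, -1.0]
gripper_width: 14.5
grasp_force: 59.2
[545.04533057  74.59301661 150.14564036] [-0.13210475  0.66885695 -0.88340747] [ 0.01769362 -0.00503694  0.02221452]
```

View pics/w2.png

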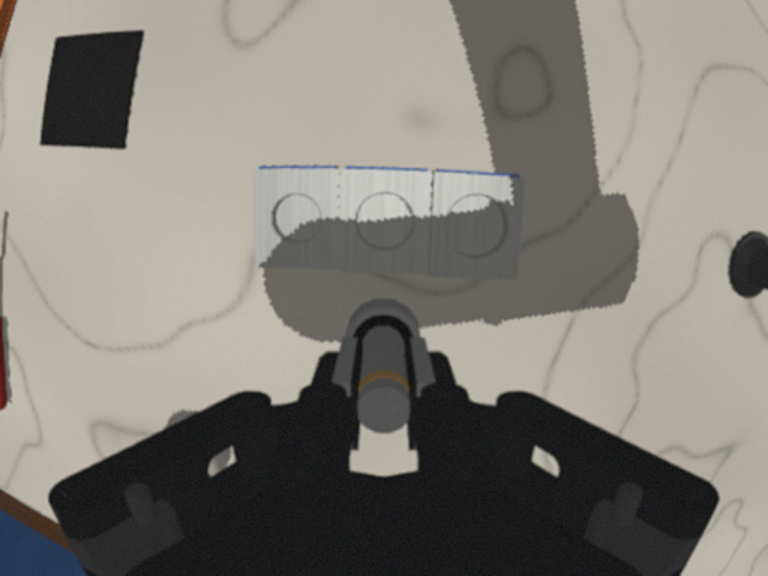

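The picture shows the held bearing at (384,345) in the enlarged image. The gauge is fully visible, with pocket circles at (296,217), (384,220) and (475,224), smallest at the left. Next I'll measure the gauge pose and the bearing's position in the hand.

```bash
cat > g.py <<'E'
from h import *
w=dict(np.load("pics/w2.npz"));P=cloud(w)
near=(np.abs(P[...,0]-508)<75)&(np.abs(P[...,1]-63)<115)
tops=[]
for k,z in enumerate((16,22,28)):
    m=near&(np.abs(P[...,2]-z)<2.5);n,l,st,ce=cv2.connectedComponentsWithStats(m.astype(np.uint8));i=1+st[1:,4].argmax();m=l==i
    c=[q for q in cv2.findContours(m.astype(np.uint8),cv2.RETR_EXTERNAL,cv2.CHAIN_APPROX_NONE)[0]]
    c=max(c,key=len)[:,0];xy=plane(w,c[:,0],c[:,1],z,True)[:,:2].astype(np.float32)
    r=cv2.minAreaRect(xy);print("stair",z,P[m][:,2].mean().round(2),np.round(r[0],1),np.round(r[1],1),round(r[2],1));tops.append(r[0])
g=cv2.cvtColor(w["frame"],cv2.COLOR_RGB2GRAY)
# blue strip
h=cv2.cvtColor(w["frame"],cv2.COLOR_RGB2HSV);b=(h[...,0]>100)&(h[...,0]<130)&(h[...,1]>80);b[:90]=0;b[140:]=0;b[:,:160]=0;b[:,360:]=0
v,u=np.nonzero(b);print("blue",len(u),u.min(),u.max())
# pocket rims: dark pixels near predicted centres
G=cv2.GaussianBlur(g,(0,0),.7).astype(float)
bh=cv2.morphologyEx(g,cv2.MORPH_BLACKHAT,np.ones((7,7),np.uint8))
for (pu,pv),z,R in(((197.5,145),16,15.5),((256,147),22,17.5),((317,149.5),28,19.5)):
    v,u=np.mgrid[int(pv)-30:int(pv)+31,int(pu)-30:int(pu)+31];v=v.ravel();u=u.ravel()
    p0=plane(w,pu,pv,z,True);p=plane(w,u,v,z,True)
    # radial dark ring: grid over centre for best mean darkness on the circle R
    best=[]
    for dx in np.arange(-5,5.1,.25):
        for dy in np.arange(-5,5.1,.25):
            t=np.linspace(0,2*np.pi,90,endpoint=False);s=0
            q=np.array([proj(w,[p0[0]+dx+R*np.cos(a),p0[1]+dy+R*np.sin(a),z],True) for a in t[::2]],np.float32)
            s=cv2.remap(bh,q[:,0],q[:,1],cv2.INTER_LINEAR).mean();best.append((s,p0[0]+dx,p0[1]+dy))
    best.sort(reverse=True);print("pocket",z,np.round(best[0],2),np.mean(best[:8],0).round(1))
E
python3 g.py
```

```text
stair 16 15.55 [526.7  11.3] [65.6 55.6] 16.1
stair 22 21.59 [511.3  66. ] [65.5 56.2] 16.9
stair 28 27.6 [495.8 119.1] [65.6 56.8] 16.2
blue 135 173 345
pocket 16 [ 35.07 526.69  12.72] [ 34.4 526.7  12.8]
pocket 22 [ 27.73 511.47  65.44] [ 27.  511.6  65.4]
pocket 28 [ 16.53 496.26 118.8 ] [ 16.3 496.3 118.7]
```

```bash
python3 - <<'E'
from h import *
w=dict(np.load("pics/w2.npz"));P=cloud(w);T=np.array([545.05,74.59,150.15])
near=(np.hypot(P[...,0]-T[0],P[...,1]-T[1])<32)
R=np.array([[np.cos(.313),np.sin(.313)],[-np.sin(.313),np.cos(.313)]]) # into tool-aligned axes: fwd(a) , across(b)
for a,b in[(-40,-28),(-28,-22),(-22,-17),(-17,-12),(20,30),(30,33),(33,37),(37,42)]:
    m=near&(P[...,2]-T[2]>a)&(P[...,2]-T[2]<b)
    if m.sum()<5: print(a,b,m.sum());continue
    q=(P[m][:,:2]-T[:2])@R.T
    print(a,b,m.sum(),"fwd",q[:,0].min().round(1),q[:,0].max().round(1),"across",q[:,1].min().round(1),q[:,1].max().round(1),"z",P[m][:,2].mean().round(1)-T[2],"mid",q.mean(0).round(2))
E
```

```text
-40 -28 16 fwd -14.9 -6.5 across -12.6 12.8 z -28.650000000000006 mid [-12.98   1.45]
-28 -22 124 fwd -15.3 -5.3 across -13.0 14.7 z -24.950000000000003 mid [-12.63   0.69]
-22 -17 191 fwd -15.2 -2.0 across -14.0 15.1 z -18.75 mid [-11.27   1.47]
-17 -12 625 fwd -15.4 -1.2 across -12.9 14.5 z -15.75 mid [-8.7   0.68]
20 30 891 fwd -11.6 10.8 across -19.9 21.9 z 25.150000000000006 mid [-7.89  0.85]
30 33 353 fwd -11.6 7.3 across -13.2 21.6 z 31.849999999999994 mid [-6.03  0.8 ]
33 37 1266 fwd -11.2 11.8 across -12.9 14.6 z 34.54999999999998 mid [-1.68  0.93]
37 42 363 fwd -13.3 11.0 across -26.8 29.5 z 39.25 mid [-5.45  1.04]
```

The gauge measures right: stair spacing is 56 mm and heights are within 0.5 mm. I won't use the circle-centre search above. I'll take pocket centres from the hole contours instead.

```bash
python3 - <<'E'
from h import *
w=dict(np.load("pics/w2.npz"));P=cloud(w);rng=w["range_z"]
for (x,y),z,D in(((526.7,11.3),16,31),((511.3,66),22,35),((495.8,119.1),28,39)):
    for tol in(1.5,3,5):
        near=np.hypot(P[...,0]-x,P[...,1]-y)<25
        m=(near&(P[...,2]<z-tol)).astype(np.uint8)
        c=max(cv2.findContours(m,cv2.RETR_EXTERNAL,cv2.CHAIN_APPROX_NONE)[0],key=cv2.contourArea)[:,0]
        q=plane(w,c[:,0],c[:,1],z,True)[:,:2].astype(np.float32)
        (a,b),r=cv2.minEnclosingCircle(q);e=cv2.fitEllipse(q);print(z,tol,"circ",round(a,1),round(b,1),round(2*r,1),"ell",np.round(e[0],1),np.round(e[1],1),len(c))
E
```

```text
16 1.5 circ 527.2 12.2 32.1 ell [527.1  12.1] [29.8 30.3] 100
16 3 circ 527.2 12.1 30.7 ell [526.9  12.2] [28.9 29.5] 87
16 5 circ 526.8 12.3 29.9 ell [526.7  12.5] [28.5 29. ] 86
22 1.5 circ 511.5 66.7 38.3 ell [511.9  66.1] [34.3 35. ] 125
22 3 circ 511.5 65.7 35.0 ell [511.6  65.9] [33.4 34.1] 106
22 5 circ 511.2 65.6 34.6 ell [511.5  65.8] [33.1 33.7] 105
28 1.5 circ 496.6 118.8 40.8 ell [496.5 119.1] [37.7 38.4] 133
28 3 circ 496.3 118.8 38.6 ell [496.5 118.8] [37.1 37.6] 115
28 5 circ 496.3 118.5 38.2 ell [496.4 118.4] [36.4 37.1] 115
```

```bash
python3 -m jog '[[[-0.09,-0.3,0],[0,0,0],1],[[-0.18,-0.64,0],[0,0,0],1],[[-0.18,-0.64,-0.2],[0,0,0],1],[[-0.18,-0.64,-0.5],[0,0,0],1],[[-0.18,-0.64,-0.8],[0,0,0],1],[[-0.18,-0.64,-0.88],[0,0,0],1],[[-0.18,-0.64,-0.88],[0,0,0],1],[[-0.18,-0.64,-0.88],[0,0,0],1],[[-0.18,-0.64,-0.88],[0,0,0],1]]'
python3 -m jog '[[[0,0,0],[0,0,0],1]]'
python3 - <<'E'
from h import *
w=get_image("wrist");np.savez("pics/w3.npz",**w);print(read_state()["position"])
c=get_image("scene");np.savez("pics/s3.npz",**c)
a=cv2.resize(w["frame"][140:290,150:370,::-1],(660,450));cv2.imwrite("pics/w3.png",a)
E
```

```text
clock: 7.15
position: [528.5, 11.9, 63.9]
ee_rot: [-0.156, 0.988, 0.0, 0.002]
contact_force: [0.4, -0.6, -1.5]
gripper_width: 14.2
grasp_force: 59.3
clock: 7.25
position: [528.1, 11.8, 63.6]
ee_rot: [-0.156, 0.988, 0.0, 0.001]
contact_force: [0.6, -0.3, -1.6]
gripper_width: 14.5
grasp_force: 59.3
[527.90376985  11.78191448  63.43541339]
```

View pics/w3.png

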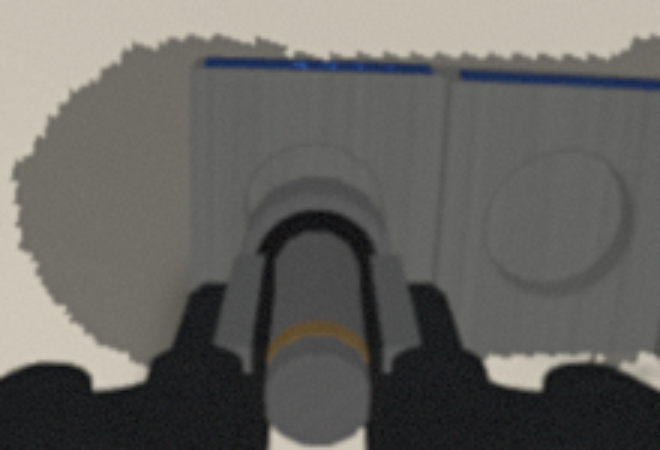

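The crop shows the bearing hovering over the lowest stair, with its disc centred across the pocket at about (315,190). I'll lower it gently, watching the force.

```bash
python3 -m jog '[[[0,0,-0.05],[0,0,0],1],[[0,0,-0.1],[0,0,0],1],[[0,0,-0.14],[0,0,0],1],[[0,0,-0.14],[0,0,0],1],[[0,0,-0.14],[0,0,0],1],[[0,0,-0.14],[0,0,0],1]]'
python3 -m jog '[[[0,0,-0.01],[0,0,0],1],[[0,0,-0.02],[0,0,0],1],[[0,0,-0.025],[0,0,0],1],[[0,0,-0.025],[0,0,0],1],[[0,0,-0.025],[0,0,0],1]]'|sed -n '2p;4p'
python3 -m jog '[[[0,0,-0.005],[0,0,0],1],[[0,0,-0.01],[0,0,0],1],[[0,0,-0.01],[0,0,0],1],[[0,0,-0.01],[0,0,0],1]]'|sed -n '2p;4p'
```

```text
clock: 7.95
position: [527.4, 11.6, 48.3]
ee_rot: [-0.156, 0.988, -0.0, 0.0]
contact_force: [-0.2, -0.0, -1.4]
gripper_width: 14.3
grasp_force: 59.3
position: [527.2, 11.6, 45.8]
contact_force: [-0.5, 0.1, -2.0]
position: [527.2, 11.6, 44.8]
contact_force: [0.1, 0.2, -1.6]
```

```bash
python3 -m jog '[[[0,0,-0.005],[0,0,0],1],[[0,0,-0.01],[0,0,0],1],[[0,0,-0.01],[0,0,0],1],[[0,0,-0.01],[0,0,0],1]]'|sed -n '2p;4p'
python3 -m jog '[[[0,0,-0.005],[0,0,0],1],[[0,0,-0.01],[0,0,0],1],[[0,0,-0.01],[0,0,0],1],[[0,0,-0.01],[0,0,0],1]]'|sed -n '2,4p'
```

```text
position: [527.4, 11.6, 43.8]
contact_force: [-0.2, -0.8, -1.8]
position: [527.4, 11.6, 42.9]
ee_rot: [-0.156, 0.988, 0.0, 0.0]
contact_force: [0.6, -0.1, -1.6]
```

```bash
python3 -m jog '[[[0,0,-0.005],[0,0,0],1],[[0,0,-0.01],[0,0,0],1],[[0,0,-0.015],[0,0,0],1],[[0,0,-0.015],[0,0,0],1],[[0,0,-0.015],[0,0,0],1]]'|sed -n '2p;4p'
python3 -m jog '[[[0,0,-0.005],[0,0,0],1],[[0,0,-0.01],[0,0,0],1],[[0,0,-0.015],[0,0,0],1],[[0,0,-0.015],[0,0,0],1],[[0,0,-0.015],[0,0,0],1]]'|sed -n '2,4p'
```

```text
position: [527.4, 11.5, 41.3]
contact_force: [0.6, -1.1, -1.3]
position: [527.4, 11.5, 39.8]
ee_rot: [-0.156, 0.988, -0.0, 0.0]
contact_force: [1.8, 0.1, -0.2]
```

```bash
python3 -m jog '[[[0,0,-0.005],[0,0,0],1],[[0,0,-0.01],[0,0,0],1],[[0,0,-0.015],[0,0,0],1],[[0,0,-0.015],[0,0,0],1],[[0,0,-0.015],[0,0,0],1]]'|sed -n '2p;4p'
python3 -m jog '[[[0,0,-0.005],[0,0,0],1],[[0,0,-0.01],[0,0,0],1],[[0,0,-0.01],[0,0,0],1],[[0,0,-0.01],[0,0,0],1]]'|sed -n '2,4p'
```

```text
position: [527.4, 11.6, 38.3]
contact_force: [2.3, -1.3, -0.7]
position: [527.4, 11.6, 37.4]
ee_rot: [-0.156, 0.988, -0.0, 0.0]
contact_force: [1.8, -1.3, -0.1]
```

```bash
python3 -m jog '[[[0,0,-0.005],[0,0,0],1],[[0,0,-0.01],[0,0,0],1],[[0,0,-0.01],[0,0,0],1],[[0,0,-0.01],[0,0,0],1]]'|sed -n '2p;4p'
python3 -m jog '[[[0,0,-0.005],[0,0,0],1],[[0,0,-0.005],[0,0,0],1],[[0,0,-0.005],[0,0,0],1]]'|sed -n '2p;4p'
python3 -m jog '[[[0,0,-0.005],[0,0,0],1],[[0,0,-0.005],[0,0,0],1],[[0,0,-0.005],[0,0,0],1]]'|sed -n '2p;4p'
```

```text
position: [527.4, 11.6, 36.3]
contact_force: [2.0, -2.0, -0.0]
position: [527.4, 11.6, 35.8]
contact_force: [2.1, -2.0, -0.5]
position: [527.4, 11.6, 35.7]
contact_force: [1.6, -2.3, 5.1]
```

It bottomed out at the expected height (10 mm deep) with 5 N. I'll release and retreat straight up.

```bash
python3 -m jog '[[[0,0,0],[0,0,0],0],[[0,0,0],[0,0,0],0],[[0,0,0],[0,0,0],0],[[0,0,0],[0,0,0],-0.3],[[0,0,0],[0,0,0],-0.3],[[0,0,0],[0,0,0],-0.3],[[0,0,0],[0,0,0],-0.3]]'
python3 -m jog '[[[0,0,0.1],[0,0,0],-0.3],[[0,0,0.3],[0,0,0],-0.3],[[0,0,0.6],[0,0,0],-0.3],[[0,0,1],[0,0,0],-0.3],[[0,0,1],[0,0,0],-0.3]]'|sed -n '2p'
python3 -m jog '[[[0.2,0,0.2],[0,0,0],-0.3],[[0.3,0,0.4],[0,0,0],-0.3],[[0.3,0,0.4],[0,0,0],-0.3],[[0.3,0,0.4],[0,0,0],-0.3],[[0.3,0,0.4],[0,0,0],-0.3]]'
python3 - <<'E'
from h import *
w=get_image("wrist");np.savez("pics/w4.npz",**w);P=cloud(w)
near=np.hypot(P[...,0]-527,P[...,1]-12)<21
for a,b in((14,17.5),(17.5,24),(24,60),(60,80)):
    m=near&(P[...,2]>a)&(P[...,2]<b);print(a,b,m.sum(),np.nanmedian(P[m],0).round(1),P[m].max(0).round(1))
cv2.imwrite("pics/w4.png",cv2.resize(w["frame"][60:260,120:390,::-1],(756,560)))
E
```

```text
clock: 13.25
position: [527.2, 11.5, 35.3]
ee_rot: [-0.156, 0.988, 0.0, -0.0]
contact_force: [0.5, 0.2, 1.0]
gripper_width: 55.6
grasp_force: 0.0
position: [531.1, 12.3, 141.7]
clock: 14.25
position: [556.0, 11.4, 174.2]
ee_rot: [-0.156, 0.988, 0.0, -0.001]
contact_force: [0.1, -0.5, -0.0]
gripper_width: 55.2
grasp_force: 0.0
14 17.5 570 [525.5  10.5  15.5] [547.7  32.8  17.5]
17.5 24 362 [521.2   7.6  19.7] [544.9  29.8  23.9]
24 60 53 [520.    8.2  41.9] [526.1  15.9  59.8]
60 80 301 [526.3  11.8  69.4] [534.7  19.8  71.4]
```

View pics/w4.png

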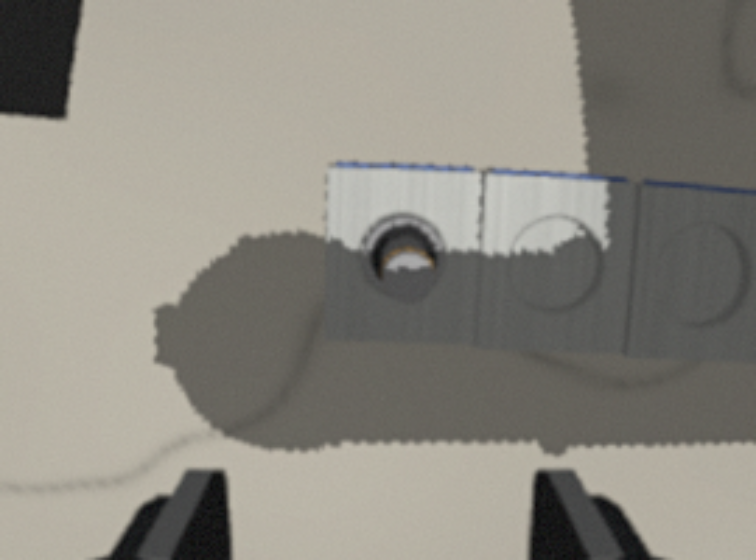

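The bearing stands in the first pocket at about (405,255). Its disc top is at about 20 mm and its stub top at about 70 mm, as they should be when it is fully home. The robot is clear.

```bash
python3 -m jog '[[[0,0,0],[0,0,0],-0.3],[[0,0,0],[0,0,0],-0.3]]' | head -2; python3 -c "from bench import *;print(job_done())"
```

```text
clock: 14.5
position: [556.8, 11.5, 174.8]
the job is handed in; nothing more can be done
None
```

The bearing on the mat is the 30 mm one: it went fully home in the first, smallest pocket under about 5 N, was let go there, and the job is handed in at 14.5 s.

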